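# Close the lid-gluing clamp with the hex key

### The job

A gift-box lid is lying in the gluing clamp. Take the square-headed hex key from the wooden stand, feel for the recessed hex socket on top of the clamp's bearing block while pressing only gently, and seat the key fully home. Then turn it clockwise, regrasping its head as needed, until the jaw is closed on the lid, leave the key standing in the socket, and do not disturb the other tool or the cartons.

Things in the scene. Friction and masses are not known exactly. Their poses are not given: they have to be found in the camera images.
- clamp: Low aluminium clamp fixed to the table, base plate 285 x 180 mm, nowhere higher than 56 mm. Origin: on the table under the middle of the bearing block's travel; x points from the bearing block to the lid, z up. Before the key is 9 mm into the socket, contact forces adding up to over 60 N would mar it: push under 20 N.
- block_mid (a point): Middle of the bearing block's travel, on the clamp's z axis, level with the block's flat top 55 mm above the table (axes as the clamp). The steel block (56 mm along x, 72 along y) is locked, but at an unmeasured place along y: the socket's axis, in the middle of the block, is at x = 0 and anywhere from y = -9 to +9 mm of this point.
- socket_floor (a point): Point at the height of the socket's floor, 26 mm under block_mid, not at the socket itself. The socket: hex recess 20.6 mm across flats, 26 mm deep, vertical straight walls, no chamfer, flats pointing any way, in a dark spindle end 36 mm across, flush with the block's top. The spindle turns against 0.25 N m friction, stays where left.
- jaw (a joint): Travel of the clamp's jaw towards the lid, in m: starts at 0 to 0.0063, and is closed on the lid at its hard stop, 0.0198. Turning the spindle clockwise seen from above closes it 6 mm per radian.
- key: Steel hex key, 111 mm long, 0.38 kg, upright in one of the stand's two holes. Origin: centre of its lower tip, z up to the head. From the tip: round nose 12 mm in diameter, 4 mm long; cone to 17 mm at 7 mm; hex, chamfered from 17 to 19 mm across flats at 10 mm, then straight (two flats face +-x), to 75 mm; then the square head 28 x 28 mm, faces along x and y.
- key_head (a point): Middle of the key's square head, 93 mm above its tip, axes as the key. Oiled steel: nose, shank and socket slide easily (friction about 0.15). Seated, the key has about 1.6 mm play, stands by itself, and its tip rests on the socket's floor.
- stand: Wooden block fixed to the table, 60 mm (x) x 150 mm (y) x 55 mm high, origin at the centre of its underside. Two round holes 23 mm in diameter, 45 mm deep, at y = -42.5 and +42.5 mm, hold the key and the other tool upright in either order.
- driver: The other tool in the stand, not to be used or disturbed: round shank 21 mm, round knob 34 mm in diameter instead of a square head, 111 mm long; origin at its lower tip, z up.
- carton0: Small gold-paper carton, 50 x 50 x 42 mm, on the table, not to be disturbed; origin at the centre of its underside.
- carton1: Small gold-paper carton, 50 x 50 x 42 mm, on the table, not to be disturbed; origin at the centre of its underside.
- carton2: Small gold-paper carton, 50 x 50 x 42 mm, on the table, not to be disturbed; origin at the centre of its underside.
- carton3: Small gold-paper carton, 50 x 50 x 42 mm, on the table, not to be disturbed; origin at the centre of its underside.

How it is judged:
On the way, in this order (a step that is already met when the one before it is completed fails the run):
1. the key is fully home in the hex socket (z of key in the frame of clamp below 0.034 m and x of key in the frame of clamp between -0.012 and 0.012 m and y of key in the frame of clamp between -0.022 and 0.022 m), for 0.2 s.
2. the jaw is closed on the lid (value of joint jaw above 0.0182 m), for 0.2 s.
At the end, for the whole second after the job is handed in: The jaw is within 1.6 mm of its closed stop, the key stands in the socket, released and at rest, with its tip within 5 mm of the socket's floor and tilted less than 0.15 rad (about 8 degrees) (all of step 1 and value of joint jaw above 0.0182 m and angle between key's own z axis and vertical below 0.15 rad and linear speed of key below 0.02 m/s and velocity of joint jaw below 0.002 m/s); the robot touches nothing.
It fails at once if the key is forced on the clamp, the contact forces adding up to more than 60 N, before it has entered 9 mm into the socket (contact force between key and clamp above 60 N and z of key in the frame of clamp above 0.046 m).
It fails at once if the other tool or a carton is shifted by more than 30 mm (distance of any of driver, carton0, carton1, carton2, carton3 from where it was at the start of the episode above 0.03 m).
It also fails if it takes over 72 s, if anything falls off the work surface, if the arm or the gripper's body presses on something with over 40 N, if the wrist force passes 120 N, or if a joint passes its speed limit or range.

### The arm

A 7-joint arm with a two-finger parallel gripper is mounted at the origin on the work surface. World frame = base frame: x ahead of the robot, y to its left, z up, the work surface at z = 0. Lengths are in m, angles in rad, forces in N, time in s.
With the tool pointing down it reaches from about 0.375 to 0.925 m from the base axis. Payload 3.1 kg.
Tool frame: the origin (TCP) lies at the very end of the fingers, on their centre line; the grasp point (between the pads) lies 19 mm behind it; z points along the fingers, y is the line along which they close (so a half turn about z gives the same grasp; the last joint's range is limited). The gripper opens to 85 mm and grips with 20 to 120 N. Pads are 22 mm wide; open, the fingers measure 114 mm over their backs; the gripper's body (76 mm by 85 mm) begins 54 mm behind the grasp point. The pads swing forward as they close: fully open they stand 13 mm farther back than shut.
Start: joints at [-1.259, 0.383, 0.044, 1.598, -0.018, 1.161, -0.05], TCP at [0.259, 0.596, 0.231] pointing down, gripper open.
Joint ranges: [-2.61, 2.61], [-0.41, 2.15], [-1.48, 1.57], [0, 2.5], [-1.57, 4.71], [0.05, 1.97], [-2.85, 2.85]. Speed limits (rad/s): [2.79, 2.79, 3.14, 3.14, 3.14, 3.14, 3.14].

### API

Orientations are given as a unit quaternion [x, y, z, w].
In Python, from bench import ctrl, imaging gives the robot as it stands (ctrl), with the cameras (imaging). Calls block until the motion is done:
- ctrl.move_ptp(position, orientation): joint-space move of the TCP to a pose.
- ctrl.movel(position, orientation=None, speed=0.15): straight line of the TCP; orientation=None keeps the orientation; speed is the mean speed in m/s.
- ctrl.move_j(angles): joint-space move.
- ctrl.move_gripper(opening, effort=None): finger opening in m; effort is the grip in N (None keeps the last); returns when the fingers have stopped.
- ctrl.pause(seconds).
- ctrl.inverse_kinematics(position, orientation): joint angles nearest the present ones, or None.
- ctrl.get_state(): the state.
- imaging.read_camera(name): name is "scene" or "top" or "wrist"; returns the picture (420x560x3 uint8, red, green, blue); there is no depth.
- imaging.camera_params(name): a dict with "K" (3x3 intrinsics, pixels), "camera_from_world" (4x4, takes a point from world to camera coordinates). Camera axes: x right, y down, z forward; pixel columns grow to the right and rows downward; lengths in m; the calibration is good to about 2 mm. A picture is of the moment at which its call begins: read the wrist's pose just before it. camera_params takes no time and is no camera call; for the wrist camera it gives the pose at the moment of the call.
A pose or a line that the arm cannot do raises ctrl.MotionError and nothing moves.
- ctrl.sign_off(): hands the job in; it is judged then, once.
The state is a dict: "time_s": time; "qpos": joint angles; "joint_vel": joint speeds; "effort": joint torques, N m; "eef_pos": TCP position; "tcp_rot": TCP orientation; "ft_force": force on the tool from outside, world axes, zero at the start; "ft_torque": the same for the moment, N m; "finger_gap": finger opening in m; "grasp_force": force on a finger pad.
Only numpy, scipy, OpenCV 4.12 (cv2) and the standard library are available. Lean on these libraries where they do the work, as an engineer would, in place of code of your own. Each camera call takes 0.05 s, during which the arm holds its last target. There are 200 camera calls.

## Working session

There is one attempt and no reset: what is moved stays moved. The work goes in short steps, each a Python script; the robot and the scene stay as the last script left them, time stands still between calls to the robot, and variables do not carry over. Pictures are saved under pics/ and viewed, at most 10 in all, crops included, and the job is handed in when it is done.

```bash
ls; mkdir -p pics
python3 - <<'E'
from bench import ctrl, imaging
import cv2,numpy as np
for n in("top","scene"):
    im=imaging.read_camera(n); cv2.imwrite(f"pics/{n}0.png",im[...,::-1])
    p=imaging.camera_params(n); print(n,np.round(p["K"],1).tolist(),np.round(p["camera_from_world"],3).tolist())
s=ctrl.get_state(); print(s["time_s"],s["eef_pos"],s["tcp_rot"],s["ft_force"])
E
```

```text
bench.py
pics
top [[435.0, 0.0, 284.4], [0.0, 435.0, 209.0], [0.0, 0.0, 1.0]] [[0.011, -1.0, -0.001, 0.003], [-0.981, -0.011, -0.194, 0.55], [0.194, 0.003, -0.981, 1.019], [0.0, 0.0, 0.0, 1.0]]
scene [[393.8, 0.0, 274.7], [0.0, 393.8, 212.0], [0.0, 0.0, 1.0]] [[0.058, 0.998, -0.021, -0.049], [0.6, -0.051, -0.798, -0.272], [-0.798, 0.034, -0.602, 1.479], [0.0, 0.0, 0.0, 1.0]]
0.1 [0.2586294  0.59539778 0.22999356] [ 2.03446532e-01  9.79085323e-01 -1.18555501e-03 -1.85245217e-04] [-0.16502151 -0.55494823 -0.41460297]
```

View pics/top0.png

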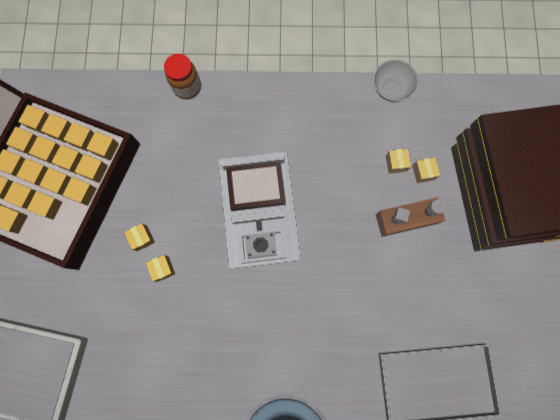

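View pics/scene0.png

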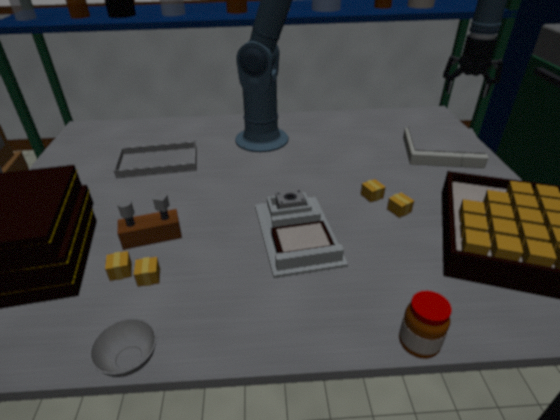

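Top view: the clamp's spindle is near (261,245), the stand near (411,217), the square key head near (402,214) and the driver knob near (434,208). The cartons lie clear of both. Next I'll cast rays and take wrist views from above each.

```bash
cat > h.py <<'E'
from bench import ctrl, imaging
import cv2,numpy as np
from scipy.spatial.transform import Rotation as R
def ray(p,px,z):
    T=p["camera_from_world"];K=p["K"];Rm=T[:3,:3];c=-Rm.T@T[:3,3]
    d=Rm.T@np.linalg.inv(K)@np.array([px[0],px[1],1.]); return c+d*(z-c[2])/d[2]
def proj(p,P):
    q=p["K"]@(p["camera_from_world"]@np.append(P,1))[:3]; return q[:2]/q[2]
def down(yaw):  # tool x axis at world angle yaw, z down
    return (R.from_euler('z',yaw)*R.from_euler('x',np.pi)).as_quat()
def snap(name,f):
    p=imaging.camera_params(name); im=imaging.read_camera(name); cv2.imwrite(f"pics/{f}.png",im[...,::-1]); np.savez(f"pics/{f}.npz",K=p["K"],camera_from_world=p["camera_from_world"]); return p,im
def yaw_of(q):
    x=R.from_quat(q).apply([1,0,0]); return np.arctan2(x[1],x[0])
E
python3 - <<'E'
from h import *
p=imaging.camera_params("top")
for n,px,z in(("spindle",(261,245),.055),("key",(402,214),.121),("driver",(434,208),.121),("c",(400,159),.042),("c",(428,168),.042),("c",(138,237),.042),("c",(159,268),.042)): print(n,ray(p,px,z))
s=ctrl.get_state();q=s["tcp_rot"];w=imaging.camera_params("wrist");T=w["camera_from_world"]
c=-T[:3,:3].T@T[:3,3]; Rt=R.from_quat(q).as_matrix()
print("cam in tool",Rt.T@(c-s["eef_pos"]), "axes",np.round(Rt.T@T[:3,:3].T,3).tolist(),w["K"][0], "yaw",yaw_of(q))
E
```

```text
spindle [0.46045313 0.0645672  0.055     ]
key [ 0.52820202 -0.26216315  0.121     ]
driver [ 0.54310792 -0.3365938   0.121     ]
c [ 0.68575621 -0.28445569  0.042     ]
c [ 0.66268409 -0.3545872   0.042     ]
c [0.47831343 0.36854302 0.042     ]
c [0.4031689 0.3117645 0.042    ]
cam in tool [ 0.0722157   0.00076813 -0.14196522] axes [[-0.0, -0.958, -0.288], [1.0, -0.0, 0.0], [-0.0, -0.288, 0.958]] [357.01610806   0.         277.42252512] yaw 2.731838910401952
```

Run:
```python
from h import *
for n,P in(("clamp",[.46,.065,.2]),("stand",[.535,-.30,.25])):
    for y in np.arange(-180,180,45):
        j=ctrl.inverse_kinematics(P,down(np.radians(y))); print(n,y,None if j is None else np.round(j,2))
ctrl.move_ptp([.46,.065,.21],down(np.radians(180)))
snap("wrist","w1"); print(ctrl.get_state()["time_s"])
ctrl.move_ptp([.535,-.30,.25],down(np.radians(180)))
snap("wrist","w2"); print(ctrl.get_state()["time_s"])
a=cv2.imread("pics/w1.png");b=cv2.imread("pics/w2.png")
cv2.imwrite("pics/w12.png",np.vstack([a,b])[:, :][::1] if 0 else cv2.resize(np.hstack([a[:,60:500],b[:,60:500]]),(800,382)))
```

```text
clamp -180 [-0.68  0.05  0.47  2.08 -0.03  1.01  1.37]
clamp -135 [-0.62  0.06  0.4   2.08 -0.03  1.01  2.15]
clamp -90 [ 0.91  0.24 -1.23  2.02  0.26  1.06  2.7 ]
clamp -45 [-1.54  0.22  1.46  2.1  -0.25  1.03 -2.31]
clamp 0 [-0.88  0.05  0.68  2.09 -0.04  1.01 -1.75]
clamp 45 [-0.85  0.05  0.64  2.09 -0.04  1.01 -0.97]
clamp 90 [-0.8   0.05  0.59  2.08 -0.04  1.01 -0.19]
clamp 135 [-0.74  0.05  0.53  2.08 -0.03  1.01  0.59]
stand -180 [-0.37  0.48  1.07  1.71 -0.44  1.23  2.38]
stand -135 [ 1.23  0.5  -1.03  1.63  0.44  1.27  2.47]
stand -90 [-0.49  0.7   1.38  1.71 -0.71  1.34 -2.12]
stand -45 [-0.49  0.7   1.38  1.71 -0.71  1.34 -1.33]
stand 0 [-0.39  0.5   1.12  1.71 -0.48  1.24 -0.73]
stand 45 [-0.29  0.42  0.95  1.7  -0.37  1.2  -0.03]
stand 90 [-0.34  0.46  1.03  1.7  -0.41  1.22  0.79]
stand 135 [-0.18  0.37  0.79  1.7  -0.28  1.19  1.47]
2.1917
3.6417
```

View pics/w12.png

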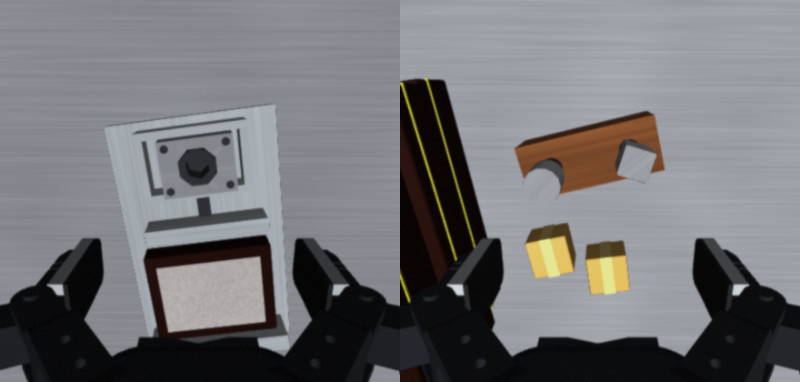

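Left half: the spindle is at original pixel (277,184) with a hex recess, and the block is clear. Right half: the square key head is near original (760/…)→ about (320,178), with the round knob to its left. I'll segment both and enlarge them.

Run:
```python
from h import *
a=cv2.imread("pics/w1.png");b=cv2.imread("pics/w2.png")
ca=cv2.resize(a[150:220,240:314],None,fx=5.4,fy=5.4,interpolation=cv2.INTER_CUBIC)
cb=cv2.resize(b[135:225,285:360],None,fx=4.2,fy=4.2,interpolation=cv2.INTER_CUBIC)
H=380
cv2.imwrite("pics/z.png",np.hstack([cv2.copyMakeBorder(x,0,H-x.shape[0],0,0,0) for x in(ca[:H],cb[:H])]))
pa=np.load("pics/w1.npz");pb=np.load("pics/w2.npz")
# bright face of head
hsv=cv2.cvtColor(b,cv2.COLOR_BGR2HSV)
print(cv2.cvtColor(b,cv2.COLOR_BGR2GRAY)[150:205:4,295:350:4]); print(hsv[150:205:4,295:350:4,1])
g=cv2.cvtColor(a,cv2.COLOR_BGR2GRAY); print(g[160:210:3,250:304:3])
```

```text
[[ 86  84  86  89  90  94  94  93  92  90  88  85  93 159]
 [ 92  94  93  59  62  44  73  85  83  85  82  83  85 159]
 [ 88  88  43  50  76  72  71  72  79  85  85  86  86 154]
 [ 82  80  44  82 158 155 125  80  72  72  77  85  85 144]
 [ 82  79  48 144 159 157 157 156 153 140  90  78  81 117]
 [ 84  72  50 156 159 158 156 157 160 156 162 161  80  97]
 [ 84  50  82 159 157 155 159 159 157 162 163 159  78  80]
 [ 85  47 143 157 156 161 157 160 162 164 158 121  80  83]
 [ 78  52 156 156 162 155 162 162 164 157 160  82  79  77]
 [ 78  81 159 159 156 163 162 159 157 159 148  76  77  85]
 [ 84 141 156 161 161 163 156 159 158 157 130 149 162 162]
 [ 80  79 102 145 163 158 158 156 159 154 161 163 163 162]
 [ 90 112 145 161 162 156 150 146 151 155 164 163 164 163]
 [158 160 160 160 159 159 160 159 156 160 161 161 162 163]]
[[167 170 167 164 165 164 168 166 166 165 167 167 137  14]
 [164 166 166   9  12  55 161 169 169 164 169 167 162  14]
 [167 165  85  10  10   7   7  40 127 162 168 165 167   8]
 [167 170  11   9  14  13  16  15  10   7  68 167 166   9]
 [166 166  10  12  14  17  14  14  14
[... 1129 characters left out ...]
 45  40  48  47  98 135]
 [134 134  90  45  47  27  40  47  47  48  48  46  24  24  47  46  87 138]
 [134 134 114  46  48  41  21  25  35  44  43  22  13  24  46  48  76 141]
 [138 139 128  46  48  47  21  20  18  21  21  15  20  45  47  45  88 136]
 [141 141 133  59  49  47  36  26  19  20  21  22  47  48  48  65 132 135]
 [139 139 137 109  56  47  48  45  46  41  34  44  48  49  50 129 135 134]
 [139 139 140 139 125  66  48  48  46  48  46  49  47  49 125 135 134 134]
 [136 139 138 137 134 133  92  55  51  50  57  65  76 113 140 140 136 136]
 [133 137 136 133 135 133 134 121 125 133 133 134 134 133 137 139 140 136]
 [ 72 135 134 134 134 135 136 135 136 133 134 134 134 134 133 134 136 135]]
```

View pics/z.png

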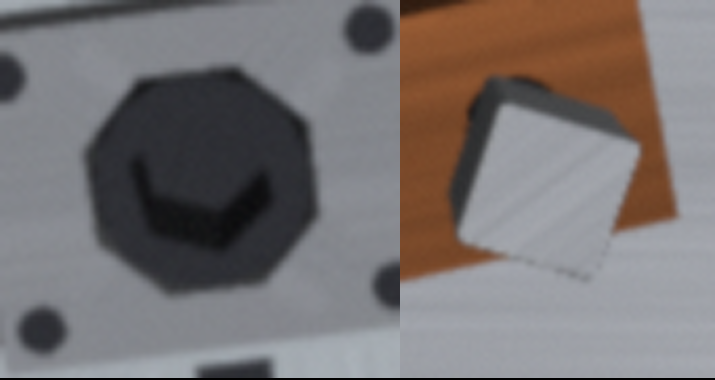

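The crop shows the socket's rim corners at about (133,160), (153,228), (222,248) and (272,195). The key head's top face has corners at about (505,100), (640,147), (590,280) and (457,240). Converting these to world coordinates.

Run:
```python
from h import *
pa=dict(np.load("pics/w1.npz"));pb=dict(np.load("pics/w2.npz"))
u=lambda x,y,f,ox,oy:((x+.5)/f-.5+ox,(y+.5)/f-.5+oy)
Hx=np.array([ray(pa,u(x,y,5.4,240,150),.055)[:2] for x,y in((133,160),(153,228),(222,248),(272,195))])
e=np.diff(Hx,axis=0); print("hex sides",np.linalg.norm(e,axis=1),"normal dir mod60",(np.degrees(np.arctan2(e[:,1],e[:,0]))+90)%60,"ctr",(Hx[0]+Hx[3])/2)
a=cv2.imread("pics/w1.png");g=cv2.cvtColor(a,cv2.COLOR_BGR2GRAY);m=np.zeros_like(g);m[150:212,250:305]=(g[150:212,250:305]<85)
n,l,st,c=cv2.connectedComponentsWithStats(m); i=l[180,270]; cs,_=cv2.findContours((l==i).astype('u1'),0,1)
P=np.array([ray(pa,q[0],.055)[:2] for q in cs[0]],dtype=np.float32)
print("disc",cv2.minEnclosingCircle(P),cv2.fitEllipse(P))
K=np.array([ray(pb,u(x-400,y,4.2,285,135),.121)[:2] for x,y in((505,100),(640,147),(590,280),(457,240))])
e=np.diff(np.vstack([K,K[:1]]),axis=0);print("head",np.linalg.norm(e,axis=1),np.degrees(np.arctan2(e[:,1],e[:,0]))%90,K.mean(0))
kc=K.mean(0)
ym=np.degrees(np.arctan2(e[:,1],e[:,0])%(np.pi/2)).mean()
for y in ym+np.arange(-180,180,90):
    j=ctrl.inverse_kinematics([*kc,.084],down(np.radians(y))); print(y,None if j is None else np.round(j,2))
# stand: orange-brown mask top face
b=cv2.imread("pics/w2.png");h=cv2.cvtColor(b,cv2.COLOR_BGR2HSV);m=((h[...,1]>140)&(h[...,0]<15)&(h[...,2]>100)).astype('u1');m[:, :180]=0;m[230:]=0
pts=cv2.findNonZero(m); Q=np.array([ray(pb,q[0],.055)[:2] for q in pts],dtype=np.float32);print("stand",cv2.minAreaRect(Q))
```

```text
hex sides [0.01156149 0.01152207 0.01181216] normal dir mod60 [45.52731011 43.33054257 47.96278464] ctr [0.46145172 0.06622015]
disc ((0.46204516291618347, 0.06606771796941757), 0.019113797694444656) ((0.46211859583854675, 0.06611472368240356), (0.03587944060564041, 0.03603452071547508), 142.1314239501953)
head [0.02648094 0.02675385 0.02638112 0.02765167] [70.95462002 72.51819915 72.89849452 72.70580666] [ 0.52855332 -0.26437165]
-107.73071991219857 [ 1.04  0.59 -0.82  1.82  0.53  0.96  2.83]
-17.730719912198566 [-0.53  1.02  1.37  1.89 -1.08  1.23 -0.66]
72.26928008780143 [-0.43  0.76  1.11  1.89 -0.8   1.03  0.72]
162.26928008780143 [-0.25  0.58  0.81  1.88 -0.53  0.91  2.09]
stand ((0.5382387638092041, -0.30558738112449646), (0.05883723497390747, 0.14754889905452728), 13.683794021606445)
```

The measurements agree: the stand geometry puts its hole at (0.528,-0.264), which matches the head. The socket is at (0.462,0.066) with flat normals about 45.6° mod 60. Grasping now, then viewing the shank to tell key x from y.

Run:
```python
from h import *
q=down(np.radians(162.3)); P=[.5284,-.2643]
ctrl.move_gripper(.055,70)
ctrl.move_ptp([*P,.17],q); ctrl.movel([*P,.084],speed=.1)
f0=ctrl.get_state()["ft_force"]
ctrl.move_gripper(.0,70); s=ctrl.get_state(); print("gap",s["finger_gap"],s["grasp_force"],f0,s["ft_force"])
ctrl.movel([*P,.19],speed=.1); s=ctrl.get_state(); print(s["finger_gap"],s["ft_force"],s["time_s"],np.round(s["qpos"],2),s["eef_pos"])
p,im=snap("wrist","w3")
cv2.imwrite("pics/w3z.png",cv2.resize(im[60:330,170:390,::-1],None,fx=2.2,fy=2.2,interpolation=cv2.INTER_CUBIC))
```

```text
gap 0.027040498904560208 69.28436636924744 [-0.42869212  0.01542574 -0.3014191 ] [-0.11036997  0.10485985  3.50536005]
0.026954760666609536 [-1.06055211  0.65630549 -2.91501197] 7.0583 [-0.34  0.44  0.92  1.82 -0.39  1.08  1.99] [ 0.5277724  -0.26379666  0.18910885]
```

View pics/w3z.png

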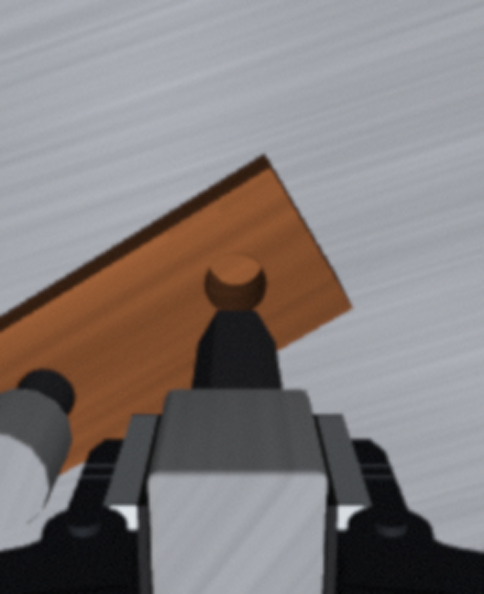

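The key hangs straight. The shank's silhouette, 193 to 281 in the zoom, works out to about 18.6 mm. That is the across-flats width, so the flats face tool ±y. I'll confirm with a contrast stretch.

Run:
```python
from h import *
im=cv2.imread("pics/w3.png"); g=cv2.cvtColor(im,cv2.COLOR_BGR2GRAY)
for r in (201,208,214,220,226,232,236): print(r,g[r,250:304:1].tolist())
```

```text
201 [84, 86, 87, 85, 87, 87, 87, 88, 88, 86, 86, 89, 88, 87, 88, 88, 86, 76, 54, 36, 32, 30, 31, 29, 32, 31, 33, 28, 31, 30, 28, 29, 29, 28, 32, 44, 58, 77, 84, 86, 87, 86, 86, 85, 83, 83, 82, 80, 81, 80, 83, 83, 84, 84]
208 [86, 88, 88, 89, 89, 88, 88, 88, 88, 87, 86, 87, 84, 73, 48, 26, 18, 18, 24, 27, 26, 26, 25, 24, 25, 28, 26, 27, 24, 25, 24, 26, 26, 27, 26, 26, 24, 26, 25, 29, 45, 67, 82, 85, 85, 87, 85, 85, 85, 85, 86, 83, 83, 83]
214 [87, 86, 89, 87, 89, 90, 90, 89, 87, 82, 62, 35, 19, 15, 18, 15, 18, 23, 24, 26, 25, 26, 26, 24, 26, 25, 27, 26, 27, 25, 25, 26, 26, 22, 26, 25, 26, 26, 23, 24, 24, 27, 24, 35, 55, 73, 81, 82, 82, 82, 84, 84, 89, 98]
220 [89, 89, 88, 87, 86, 85, 86, 86, 76, 45, 23, 17, 16, 18, 18, 18, 19, 23, 25, 26, 26, 26, 24, 26, 25, 25, 25, 27, 26, 26, 26, 24, 25, 24, 26, 28, 26, 27, 22, 26, 25, 25, 25, 25, 30, 66, 126, 160, 168, 169, 168, 168, 168, 165]
226 [84, 86, 84, 83, 83, 81, 81, 73, 47, 24, 17, 17, 16, 15, 18, 18, 20, 26, 26, 26, 26, 28, 27, 27, 28, 28, 26, 25, 26, 25, 26, 25, 25, 26, 25, 26, 25, 25, 27, 26, 23, 25, 26, 25, 25, 32, 82, 146, 164, 166, 166, 166, 166, 164]
232 [87, 87, 89, 88, 90, 89, 79, 55, 27, 18, 16, 16, 18, 18, 17, 21, 25, 25, 26, 27, 27, 28, 25, 26, 27, 27, 26, 26, 24, 25, 26, 24, 25, 28, 28, 26, 26, 27, 26, 26, 24, 23, 25, 26, 26, 26, 33, 80, 142, 162, 164, 164, 165, 166]
236 [85, 84, 82, 82, 82, 79, 71, 47, 36, 38, 38, 38, 36, 37, 37, 37, 40, 42, 41, 39, 42, 40, 42, 43, 43, 42, 43, 43, 41, 43, 41, 43, 43, 42, 39, 41, 41, 41, 43, 42, 41, 41, 43, 41, 41, 41, 43, 60, 103, 136, 144, 144, 143, 143]
```

Shading shows a face boundary at about 22% of the shank's width, and at the correct depth the silhouette is 22–23 mm (across corners). So a flat faces tool ±x, correcting what I said above. Key x therefore equals tool x, and the tool yaw should be 165.6°. The head also sits lower in the hand than planned, with the tip about 87 mm below the TCP. Moving over the socket.

Run:
```python
from h import *
q=down(np.radians(165.6))
ctrl.move_ptp([.462,.0661,.185],q); ctrl.movel([.462,.0661,.154],speed=.06); ctrl.pause(.3)
s=ctrl.get_state(); print(s["ft_force"],s["ft_torque"],s["time_s"],np.round(s["qpos"],2),s["eef_pos"],s["finger_gap"])
p,im=snap("wrist","w4")
cv2.imwrite("pics/w4z.png",cv2.resize(im[60:330,170:390,::-1],None,fx=2.2,fy=2.2,interpolation=cv2.INTER_CUBIC))
for z in(.055,.067): print(proj(p,[.462,.0661,z]))
```

```text
[-0.37869789 -0.06289588 -3.42358395] [-0.02126579  0.01677056 -0.00732653] 9.35 [-1.13  0.19  0.99  2.13 -0.2   0.92  1.29] [0.46227202 0.06630389 0.15432891] 0.027319043295629862
[276.09718649 199.68376419]
[276.04843302 204.7801709 ]
```

View pics/w4z.png

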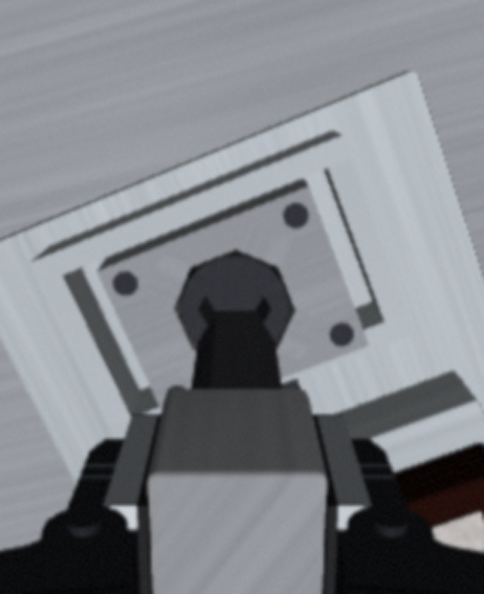

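The spindle disc is at zoom (235,310) and the nose sits right over it, matching the projection (276,200). Now a gentle descent by feel.

```bash
cat >> h.py <<'E'
def feel(xy,z0,z1,fz0,lim=8,step=.0015,speed=.02):
    z=z0
    while z>z1:
        z-=step; ctrl.movel([*xy,z],speed=speed); s=ctrl.get_state()
        d=s["ft_force"]-fz0
        if d[2]>lim: break
    return z,np.round(d,1),np.round(s["ft_torque"],2),s
E
python3 - <<'E'
from h import *
s=ctrl.get_state();f0=s["ft_force"];np.save("f0.npy",f0)
z,d,t,s=feel([.462,.0661],.154,.110,f0)
print(z,s["eef_pos"],d,t,s["time_s"],np.linalg.norm(s["ft_force"]-f0))
E
```

```text
0.10899999999999996 [0.46191566 0.06607924 0.10890243] [ 1.3  1.2 -0.5] [ 0.01 -0.01 -0.01] 16.9 1.8333434568862
```

It entered freely with no force. Continuing to the floor.

Run:
```python
from h import *
f0=np.load("f0.npy")
z,d,t,s=feel([.462,.0661],.109,.0955,f0,lim=12,step=.001)
print(z,s["eef_pos"],d,t,s["time_s"],s["finger_gap"])
p,im=snap("wrist","w5")
cv2.imwrite("pics/w5z.png",cv2.resize(im[60:400,120:440,::-1],None,fx=1.7,fy=1.7,interpolation=cv2.INTER_CUBIC))
```

```text
0.102 [0.46326242 0.06614399 0.10369974] [-2.1 -0.4 15.9] [-0.17  0.98  0.05] 18.65 0.02683036379259109
```

View pics/w5z.png

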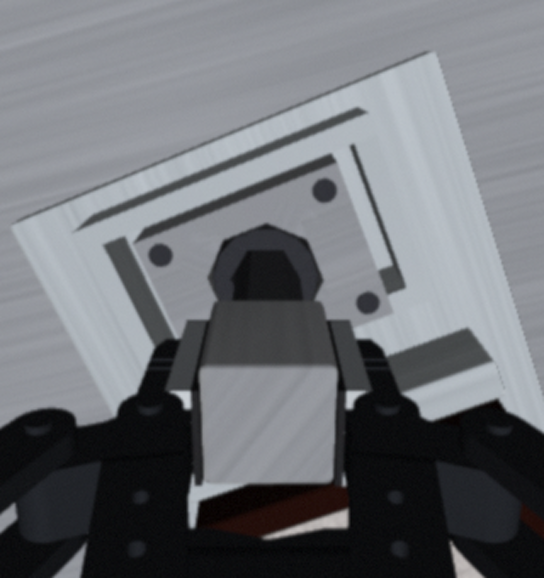

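The key passed the block top (expected contact at TCP 0.129 m) and stopped at TCP 0.1037 m. That puts the tip at about 0.0297 m, within 1 mm of the socket floor, so it is seated. Relieving the pressure and turning clockwise on joint 7, watching the torque.

Run:
```python
from h import *
f0=np.load("f0.npy")
ctrl.movel([.462,.0661,.1038],speed=.03)
s=ctrl.get_state();print(np.round(s["ft_force"]-f0,1),np.round(s["ft_torque"],2),np.round(s["qpos"],2),s["eef_pos"])
j=np.array(s["qpos"]);q0=j[6];step=.15
while j[6]-step>-2.75:
    j[6]-=step; ctrl.move_j(j); s=ctrl.get_state(); t=s["ft_torque"]
    print(round(q0-s["qpos"][6],3),round(q0-j[6],2),np.round(s["ft_force"]-f0,1),np.round(t,2),round(s["finger_gap"],4),round(s["time_s"],2))
    if abs(t[2])>1.3 or np.linalg.norm(s["ft_force"]-f0)>45: break
```

```text
[ 0.3 -0.1  3.8] [-0.1   0.1   0.03] [-1.05  0.3   0.92  2.17 -0.33  0.82  1.4 ] [0.46219377 0.06615115 0.10385259]
0.147 0.15 [ 0.8 -0.8  3.9] [-0.41 -0.03  0.05] 0.0272 19.22
0.295 0.3 [ 0.4 -1.6  3.9] [-0.64  0.03  0.04] 0.0273 19.48
0.444 0.45 [-0.2 -3.2  3.4] [-0.92 -0.    0.07] 0.0271 19.75
0.594 0.6 [ 0.  -3.2  5.6] [-1.27  0.1   0.04] 0.0274 20.02
0.743 0.75 [ 1.1 -5.   5.6] [-1.35  0.14  0.04] 0.0273 20.28
0.893 0.9 [-0.4 -4.8  6.8] [-1.42  0.17  0.  ] 0.0274 20.55
1.043 1.05 [-0.2 -5.6  6.8] [-1.46  0.3   0.07] 0.0274 20.82
1.193 1.2 [-1.3 -4.5  8. ] [-1.54  0.33  0.01] 0.0272 21.08
1.343 1.35 [-0.6 -5.   8. ] [-1.52  0.41  0.06] 0.0271 21.35
1.493 1.5 [-1.5 -4.7  7.6] [-1.51  0.49  0.01] 0.0273 21.62
1.643 1.65 [-0.8 -4.7  8.3] [-1.54  0.55  0.01] 0.0274 21.88
1.793 1.8 [-2.  -5.8  8.1] [-1.49  0.55  0.05] 0.0271 22.15
1.943 1.95 [-1.2 -5.5  9.1] [-1.45  0.67  0.09] 0.0274 22.42
2.093 2.1 [-2.7 -4.7  9.6] [-1.45  0.74  0.04] 0.0274 22.68
2.243 2.25 [-2.  -4.8 10.1] [-1.43  0.84  0.05] 0.0273 22.95
2.393 2.4 [-3.2 -6.1 10.5] [-1.37  0.86  0.02] 0.0275 23.22
2.543 2.55 [-1.5 -4.5 11.1] [-1.35  0.94  0.05] 0.0273 23.48
2.693 2.7 [-2.6 -4.2 11.2] [-1.3   1.    0.02] 0.0274 23.75
2.843 2.85 [-2.6 -5.  10.9] [-1.28  1.01  0.02] 0.0271 24.02
2.993 3.0 [-2.5 -3.5 10.1] [-1.21  1.05  0.04] 0.0273 24.28
3.143 3.15 [-2.6 -4.   9.9] [-1.1   1.04  0.04] 0.0274 24.55
3.293 3.3 [-3.2 -3.2 11.3] [-1.1   1.02  0.01] 0.0272 24.82
3.444 3.45 [-3.2 -2.7 10.8] [-0.99  1.01 -0.29] 0.0272 25.08
3.594 3.6 [-2.1 -3.2 10.2] [-0.94  1.   -0.23] 0.0275 25.35
3.743 3.75 [-2.4 -1.5  9.2] [-0.72  0.85 -0.05] 0.0273 25.62
3.892 3.9 [-2.  -1.6  8.3] [-0.51  0.7  -0.01] 0.0271 25.88
4.042 4.05 [-1.  -0.7  8.5] [-0.51  0.82  0.06] 0.0272 26.15
```

It turned 4.05 rad with almost no torque about z and no clear stop, so I need to look before going on. One montage: wrist now, and the top camera before and now.

Run:
```python
from h import *
p,im=snap("wrist","w6"); _,t=snap("top","t6"); _,sc=snap("scene","s6")
t0=cv2.imread("pics/top0.png");s0=cv2.imread("pics/scene0.png")
c=lambda a,x,y,w,h,W,H:cv2.resize(a[y:y+h,x:x+w],(W,H),interpolation=cv2.INTER_CUBIC)
L=c(im[...,::-1],60,0,440,420,400,382)
top=np.hstack([c(t0,210,140,100,140,200,280),c(t[...,::-1],210,140,100,140,200,280)])
sc_=np.hstack([c(s0,250,180,100,100,400,300),c(sc[...,::-1],250,180,100,100,400,300)])
R1=cv2.copyMakeBorder(top,0,382-280,0,0,0)
m=np.vstack([np.hstack([L,R1]),sc_[:218+0] if 0 else cv2.resize(sc_,(800,218*1))]);print(m.shape)
cv2.imwrite("pics/m6.png",m)
```

```text
(600, 800, 3)
```

View pics/m6.png

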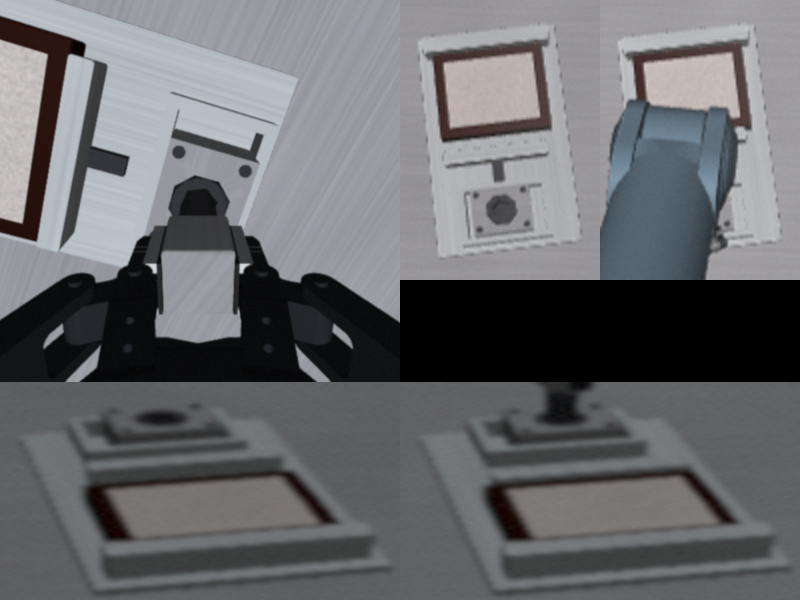

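The wrist view (upper left) and the scene pair (bottom) suggest the jaw has moved against the lid. To verify, I'll release, rise, and repeat the first wrist pose for a like-for-like comparison.

Run:
```python
from h import *
s=ctrl.get_state(); P=s["eef_pos"]
ctrl.move_gripper(.06); s=ctrl.get_state();print(s["ft_force"],s["finger_gap"])
ctrl.movel([P[0],P[1],.21],speed=.12)
ctrl.move_ptp([.46,.065,.21],down(np.radians(180)))
p,im=snap("wrist","w7");s=ctrl.get_state();print(s["time_s"],s["ft_force"])
a=cv2.imread("pics/w1.png");b=cv2.imread("pics/w7.png")
cv2.imwrite("pics/m7.png",np.hstack([cv2.resize(x[90:380,160:400],(396,478),interpolation=cv2.INTER_CUBIC) for x in(a,b)]))
```

```text
[-0.05560548 -0.21135849 -0.10514705] 0.06027541069773687
31.4 [-0.2208118   0.09964068 -0.05857953]
```

View pics/m7.png

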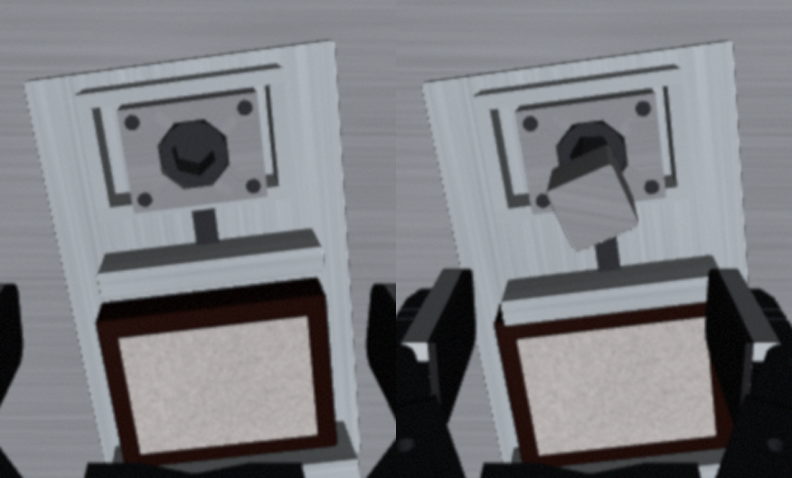

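The right half shows the jaw now bearing on the lid. The key is standing in the socket, its head top at about (593,207) in the montage, and the hand is clear. A numeric check of jaw shift and key uprightness follows.

Run:
```python
from h import *
p1=dict(np.load("pics/w1.npz"));p=dict(np.load("pics/w7.npz"))
print("head pred",proj(p,[.462,.0661,.140]),"seen",(279.4,215.6), "->",ray(p,(279.4,215.6),.140))
g=[cv2.GaussianBlur(cv2.cvtColor(cv2.imread(f"pics/{f}.png"),cv2.COLOR_BGR2GRAY),(3,3),0).astype(float) for f in("w1","w7")]
ax=[]
for c in (240,250,260,300,310,320):
    e=[]
    for k,(im,pp) in enumerate(zip(g,(p1,p))):
        d=np.diff(im[230:300,c]); i=int(np.argmax(d)); e.append(230+i+.5)   # dark face -> light top
    for h in(.045,): q=[ray(pp,(c,y),h)[:2] for pp,y in zip((p1,p),e)]; dx=(q[1]-q[0])[0]
    ax.append((c,e,round(dx*np.cos(np.radians(7))*1000,1)))
print(ax)
for c in(245,305,): print(g[0][225:300:2,c].astype(int).tolist(),g[1][225:300:2,c].astype(int).tolist())
```

```text
head pred [278.7318103  216.51031578] seen (279.4, 215.6) -> [0.46139554 0.06651881 0.14      ]
[(240, [293.5, 294.5], np.float64(0.3)), (250, [292.5, 293.5], np.float64(0.3)), (260, [291.5, 292.5], np.float64(0.4)), (300, [286.5, 287.5], np.float64(0.4)), (310, [285.5, 286.5], np.float64(0.4)), (320, [284.5, 285.5], np.float64(0.5))]
[170, 169, 169, 169, 168, 167, 166, 159, 104, 65, 65, 66, 69, 79, 141, 169, 168, 165, 168, 170, 170, 167, 147, 55, 7, 5, 4, 5, 9, 18, 21, 20, 20, 23, 85, 162, 172, 172] [170, 170, 169, 168, 167, 166, 166, 166, 166, 167, 167, 169, 170, 170, 171, 169, 123, 70, 65, 65, 68, 70, 89, 152, 170, 168, 167, 171, 171, 167, 95, 26, 21, 21, 47, 142, 173, 171]
[172, 172, 172, 168, 127, 72, 65, 67, 69, 72, 117, 167, 170, 164, 164, 167, 167, 165, 161, 96, 14, 4, 5, 5, 7, 14, 19, 19, 18, 19, 40, 134, 169, 173, 169, 168, 170, 169] [138, 153, 167, 171, 171, 171, 171, 171, 171, 171, 170, 170, 145, 79, 67, 67, 69, 70, 75, 132, 170, 170, 164, 166, 169, 167, 131, 42, 19, 19, 26, 100, 169, 174, 170, 167, 169, 169]
```

The key is upright, with its head within 1 mm of prediction. The jaw edge moved from row 252.5 to 270.4, about 15 mm. Because I felt no clear stop, I'll regrasp a quarter turn back, turn further, and check that the jaw no longer moves.

Run:
```python
from h import *
p1=dict(np.load("pics/w1.npz"));p=dict(np.load("pics/w7.npz"))
for h in(.035,.045,.055): print(h,(ray(p,(245,270.4),h)-ray(p1,(245,252.5),h))[:2])
yaw=np.radians(165.6)-4.05+np.pi/2
q=down(yaw)
ctrl.move_ptp([.462,.0661,.18],q); ctrl.movel([.462,.0661,.1055],speed=.1)
ctrl.move_gripper(0,90); s=ctrl.get_state(); f0=np.load("f0.npy"); print(s["finger_gap"],np.round(s["ft_force"],1),np.round(s["ft_torque"],2),np.round(s["qpos"],2),s["time_s"])
j=np.array(s["qpos"]);q0=j[6]
for k in range(8):
    j[6]-=.1; ctrl.move_j(j); s=ctrl.get_state(); t=s["ft_torque"]
    print(round(q0-s["qpos"][6],3),np.round(s["ft_force"],1),np.round(t,2),round(s["finger_gap"],4),round(s["time_s"],2))
    if abs(t[2])>1.5: break
ctrl.move_gripper(.06); ctrl.movel([.462,.0661,.21],speed=.15)
ctrl.move_ptp([.46,.065,.21],down(np.radians(180))); ctrl.pause(.2)
snap("wrist","w8")
g=[cv2.cvtColor(cv2.imread(f"pics/{f}.png"),cv2.COLOR_BGR2GRAY) for f in("w7","w8")]
for c in(245,305):
  for x in g: print(c,x[245:300:1,c].tolist())
d=cv2.absdiff(*g); print("diff rows",[(c,int(d[240:300,c].max())) for c in(240,250,300,310)],ctrl.get_state()["time_s"])
```

```text
0.035 [ 0.01853104 -0.00181832]
0.045 [ 0.01793491 -0.00179054]
0.055 [ 0.01733879 -0.00176276]
0.02684929669402374 [-0.5 -0.8  5.3] [-0.14  0.16 -0.05] [ 0.46  0.29 -0.76  2.1   0.27  0.84 -1.62] 34.95
0.098 [-0.7 -0.2  3. ] [-0.15  0.3   0.01] 0.0269 35.2
0.196 [-2.1 -0.5  4. ] [-0.21  0.38  0.01] 0.0266 35.45
0.296 [-1.1 -0.1  3.6] [-0.3   0.45  0.02] 0.0267 35.7
0.396 [-1.5 -0.7  4.2] [-0.43  0.58 -0.13] 0.0271 35.95
0.496 [-2.4 -1.6  4.6] [-0.56  0.63 -0.2 ] 0.027 36.2
0.597 [-2.5 -2.7  4.6] [-0.6   0.59 -0.22] 0.0271 36.45
0.696 [-2.1 -2.6  6. ] [-0.68  0.64 -0.06] 0.0271 36.7
0.795 [-1.8 -1.9  5.6] [-0.69  0.63 -0.01] 0.027 36.95
245 [167, 166, 169, 169, 170, 171, 171, 172, 172, 174, 172, 163, 126, 83, 65, 65, 67, 65, 66, 65, 68, 70, 70, 70, 81, 121, 157, 169, 171, 171, 167, 166, 166, 170, 171, 172, 172, 171, 171, 152, 93, 38, 20, 21, 21, 21, 22, 21, 37, 92, 152, 172, 173, 173, 169]
245 [167, 168, 169, 169, 169, 170, 170, 170, 173, 173, 171, 158, 111, 72, 64, 65, 65, 64, 63, 65, 70, 69, 70, 69, 87, 133, 161, 170, 172, 170, 167, 165, 166, 170, 172, 172, 170, 171, 165, 136, 75, 30, 20, 21, 20, 20, 21, 21, 49, 111, 158, 171, 175, 173, 169]
305 [171, 170, 170, 169, 154, 106, 72, 66, 67, 69, 66, 68, 69, 71, 71, 69, 70, 90, 137, 163, 172, 174, 171, 166, 163, 164, 165, 168, 168, 170, 169, 163, 142, 83, 34, 19, 18, 19, 20, 19, 22, 43, 101, 155, 174, 176, 174, 173, 170, 167, 165, 167, 168, 169, 168]
305 [171, 170, 169, 164, 138, 95, 71, 67, 68, 67, 66, 67, 68, 70, 70, 71, 73, 101, 150, 169, 171, 173, 169, 164, 164, 164, 167, 169, 168, 168, 168, 157, 114, 58, 24, 18, 19, 19, 20, 18, 23, 53, 114, 160, 174, 176, 175, 173, 170, 165, 165, 167, 169, 169, 169]
diff rows [(240, 17), (250, 13), (300, 17), (310, 16)] 41.3333
```

The jaw did not move relative to the lid through another 0.8 rad, so it is at its stop, after about 18 mm of travel (3 rad). To confirm the key is still fully home, I'll touch its top lightly with closed fingers, expecting 0.140 m.

Run:
```python
from h import *
ctrl.move_gripper(0,40); q=down(np.radians(180))
ctrl.movel([.462,.0661,.155],q,speed=.08); ctrl.pause(.2); f=ctrl.get_state()["ft_force"]
z,d,t,s=feel([.462,.0661],.155,.134,f,lim=5,step=.001)
print("touch",z,s["eef_pos"],d,s["time_s"])
ctrl.movel([.462,.0661,.22],speed=.12); ctrl.pause(.3); s=ctrl.get_state(); print(s["time_s"],s["ft_force"])
p,im=snap("wrist","w9"); cv2.imwrite("pics/w9z.png",im[60:380,130:430,::-1])
```

```text
touch 0.13899999999999998 [0.46318366 0.06651847 0.14006541] [-1.7  0.2  5.5] 46.975
48.1 [ 0.04884621 -0.12233526  0.27947341]
```

View pics/w9z.png

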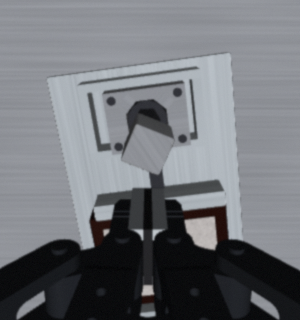

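I touched the key top at z = 0.1401 m, so the tip is on the socket floor. The picture shows the key standing in the socket (head at crop (148,147)) and the hand clear. Handing in.

```bash
python3 -c "
from bench import ctrl, imaging
print(ctrl.sign_off())"
```

```text
the job is handed in; nothing more can be done
None
```

I handed the job in at about 48 s. The key is seated on the socket floor (top touched at 0.140 m) and left standing, and the jaw moved about 18 mm until it met the lid and stopped. I felt no clear torque at the stop, so closure rests on the camera comparison. The hand-in returned no verdict.

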